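Load the slide carrier into the slide imager

TASK

Load the slide carrier into the small slide imager: swing the hood up past its over-centre springs so that it stands open by itself, then take the carrier by its grip rib and turn it to match the cutout in the scan stage, which stands a few millimetres left or right, wherever the last scan left it. Slide the tongue under the front rail against the spring pusher, lower the rear end and let the spring push the carrier back under the rear retaining plate, flat and fully home. Leave the hood open, let go, and do not shift the other things on the table.

Things in the scene. Friction and masses are not known exactly. Their poses are not given: they have to be found in the camera images.
- imager: slide imager: low white box, 190 (x) x 200 (y) x 55 mm high to its aluminium deck, fixed to the table, its front towards the robot. Origin under its centre, x to its rear (hinge side), y to its left, z up. Closed, the hood covers the whole deck, its top 111 mm over the table; open, it stands behind the deck and the nest is free from above.
- hood_bar (a point): middle of the hood's grab bar: round, black, diameter 10 mm, 104 mm long along the imager's y (80 mm free between its standoffs), its centre line 35 mm in front of the hood's front face. Hood closed, it is 93 mm over the table, 18 mm below the hood's top. Turns with the hood.
- hood_hinge (a point): middle of the hood's hinge line, along the imager's y at its rear: 89 mm behind the imager's origin, 59 mm over the table. Hood closed, the bar's centre line lies 215 mm in front of it and 34 mm above it; it moves up on a circle of 218 mm radius. A tall equipment rack stands behind the imager on the right: let go of the bar soon after the over-centre point (1.2 to 1.4 rad) rather than carrying it to the stop.
- hood (a joint): hood angle in rad: 0 closed, 1.65 open against its stop, leaning back a little. The hood weighs 0.35 kg. Extension springs on both flanks pull it shut below about 1.05; above, they swing it open and hold it. Lifting takes 3 to 4 N at the bar at first, less further up.
- nest (a point): mid-travel place of the nest, the cutout in the scan stage: its centre, on its floor, 45 mm over the table, 10 mm below the deck, 2 mm in front of the imager's origin; axes as the imager. The stage with the whole cutout is held (25 N) up to 6 mm left or right (y) of this, where the last scan left it; not reported: feel for it or look. x and z are true.
- rear_wall (a point): the same mid-travel convention, axes as the imager: floor point at the rear wall, nest x = +52 mm. Cutout: 112 mm from here to the front edge (nest x = -60), 87 mm wide (carrier + 1.5 mm a side), 10 mm deep; its rear right corner (+x, -y) is filled at 45 degrees, like the carrier's clipped one. Rear and sides end flush with the deck, except for the retaining plate.
- rear_plate (a point): steel retaining plate on the stage: middle of its front edge's underside, nest x = +49.5, y = +12 (stage in mid-travel), 11.5 mm over the floor; 40 mm wide, 3.5 mm thick, overhangs the nest by 2.5 mm. From rail to plate are 109.5 mm, carrier with tongue is 120: enter tongue first, rear raised about 12 degrees, push 2.5 to 6.5 mm past home, lower, slide back.
- rail (a point): front rail: floor point below its edge, nest x = -60, y = +20 mm (stage in mid-travel). From the edge a slot for the tongue runs 25 mm to the front (-x), 31 mm wide (tongue + 1.5 mm a side), 6.5 mm high; the rail over it is 3.5 mm thick, flush with the deck. The slot travels with the cutout.
- pusher (a joint): brass spring pusher in the slot: 0 = free, its face 6.5 mm in front of the rail's edge (nest x = -66.5 mm); grows in m as the tongue pushes it forward (-x), at most 0.008. About 1.6 N at 0, 2.8 N at 0.0015 (carrier home against the rear wall), 8 N at 0.008.
- carrier: slide carrier, loose, 0.22 kg (+-25 %): dark plate 104 (x) x 84 (y) x 10 mm with two glass slides in its top. Origin at the centre of its underside, z up. Grey grip rib on its middle: 60 mm along x, 14 mm thick (y), 10 to 43 mm above the underside. Tongue 28 mm wide (y = 6 to 34), 3 mm thick, flush with the underside, from the front (-x) edge to x = -68. Corner +x, -y clipped by 14 mm.
- tongue_tip (a point): middle of the end of the carrier's tongue, on its underside: x = -68, y = +20, z = 0 mm in the carrier's frame; axes as the carrier.
- slide_box: grey hinged slide box, 88 x 100 x 34 mm; origin under its centre; to be left alone
- timer: flat white timer, 60 x 64 x 18 mm; origin under its centre; to be left alone
- dish_60_a: clear round dish with lid, diameter 60, height 14 mm; origin under its centre; to be left alone
- objective_can: round canister with black screw cap, diameter 40, height 67 mm; origin under its centre; to be left alone
- tape_roll: roll of tape lying flat, diameter 56, height 13 mm; origin under its centre; to be left alone

How it is judged:
By the outcome, as a careful person would: the job done as asked, in the order asked, and still so for the second after the job is handed in, with the robot touching nothing.
It also fails if it takes over 64 s, if anything falls off the work surface, if the arm or the gripper's body presses on something with over 40 N, if the wrist force passes 120 N, or if a joint passes its speed limit or range.

ROBOT

A 6-joint arm with a two-finger parallel gripper is mounted at the origin on a cart in front of the work surface, level with it; the furniture and walls round the work are solid. World frame = base frame: x ahead of the robot, y to its left, z up, the work surface at z = 0. Lengths are in m, angles in rad, forces in N, time in s.
With the tool pointing down it reaches from about 0.425 to 1.125 m from the base axis. Payload 14.9 kg.
Tool frame: the origin (TCP) lies midway between the tips of the shut fingers; the grasp point (between the pads) lies 19 mm behind it; z points along the fingers, y is the direction in which the jaws open and shut (so a half turn about z gives the same grasp; the last joint's range is limited). The gripper opens to 91 mm and grips with 3 to 60 N. Pads are 32 mm wide; open, the fingers measure 118 mm over their backs; the gripper's body (76 mm by 178 mm) begins 60 mm behind the grasp point.
Start: joints at [-1.138, 0.379, 1.734, -0, 1.028, -0.033], TCP at [0.314, -0.625, 0.214] pointing down, gripper open.
Joint ranges: [-2.77, 2.77], [-0.74, 2.19], [0, 2.66], [-1.06, 4.2], [0.31, 2.87], [-3.08, 3.08]. Speed limits (rad/s): [1.89, 1.89, 2.39, 3.14, 3.14, 3.14].

INTERFACE

Orientations are given as a rotation vector (axis times angle).
In Python, from rig import arm gives the robot as it stands.
- The arm moves only by the tool apply_moves, never from a script. Its argument "increments" is one flat list of numbers, 5 for each row, row after row: the opening, from 0 (shut) to 1 (fully open), then the shift along the world's x, y, z as a fraction of full scale, then the turn about the world's z as a fraction of full scale. A call has 1 to 8 rows; each row is the pose to reach, as a shift and turn from the pose commanded when the call began, turning the shorter way round; what a row does not reach only later rows make up. Full scale, the value 1, is 150 mm for a shift and 180 degrees for a turn. A row lasts 1/12 s, in which the tool goes at most 41.7 mm and 7.16 degrees, less where a joint would pass 70% of its speed; a pose out of reach is approached as far as the arm can. A call with a number of a shift or a turn outside -1 to 1 is refused whole. A call with a gripper value outside its range is refused whole. The fingers move at their own pace and stop on an object; the grip force is fixed at half the most. Time passes only in rows, so rows that repeat a pose let the fingers close. It gives the time, the measured TCP pose, the force and the opening at its end, in the units of the state.
- arm.state(): the state, without advancing time (a new reading comes with each control period).
- arm.snapshot(name): name is "scene" or "top"; returns the picture (384x512x3 uint8, blue, green, red); there is no depth.
- arm.camera_params(name): a dict with "fovy" (degrees; the focal length in pixels is half the picture's height over the tangent of half this angle, whatever the lens; pixels are square), "cx", "cy" (the principal point, pixels), "rvec" (rotation vector, rad) and "tvec" (3), from world to camera coordinates, as OpenCV has them. Camera axes: x right, y down, z forward; pixel columns grow to the right and rows downward; lengths in m; the calibration is good to about 2 mm. A picture is of the moment at which its call begins. camera_params takes no time and is no camera call.
- arm.hand_in(): hands the job in, once; it reports no verdict.
The state is a dict: "t": time; "joint_positions": joint angles; "dq": joint speeds; "tau": joint torques, N m; "ee_pos": TCP position; "ee_rot": TCP orientation; "ft_force": force on the tool from outside, world axes, zero at the start; "moment": the same for the moment, N m; "opening": finger opening in m.
Only numpy, scipy, OpenCV 4.12 (cv2) and the standard library are available. Lean on these libraries where they do the work, as an engineer would, in place of code of your own. Each camera call takes 0.05 s, during which the arm holds its last target.

## Working session

There is one attempt and no reset: what is moved stays moved. The work goes in short steps, Python scripts to look and compute and a tool call to move; the robot and the scene stay as the last step left them, time stands still between calls to the robot, and variables do not carry over. Pictures are saved under pics/ and viewed, and the job is handed in when it is done.

Besides the shell and the picture viewer there is one more tool, called after ">>>" as name(argument=value, ...) on one line, values as JSON. apply_moves: Moves the arm, as the interface text tells. Its arguments: {"type":"object","properties":{"increments":{"type":"array"}},"required":["increments"]}

```bash
mkdir -p pics; ls
python3 - <<'E'
from rig import arm
import cv2
for n in("scene","top"):
    cv2.imwrite(f"pics/{n}0.png",arm.snapshot(n)); print(n,arm.camera_params(n))
print(arm.state())
E
```

```text
pics
scene {'fovy': 44.08544213242636, 'cx': 259.4306882173756, 'cy': 186.08476188392095, 'rvec': array([ 1.10361894, -2.05114451,  1.28869788]), 'tvec': array([0.17236123, 0.34412357, 0.89894795])}
top {'fovy': 48.01887150316331, 'cx': 260.5516858020642, 'cy': 195.74163027141785, 'rvec': array([ 2.13014544, -2.17868246,  0.12266533]), 'tvec': array([-0.13980431,  0.54755904,  1.2227919 ])}
{'t': 0.1, 'joint_positions': array([-1.13825229e+00,  3.79326631e-01,  1.73483169e+00,  4.99952376e-05,
        1.02861702e+00, -3.33475719e-02]), 'dq': array([-5.70696580e-04,  7.44002765e-04,  8.72952535e-05, -1.90457368e-04,
       -6.02006672e-06,  5.93873075e-04]), 'tau': array([-2.59047216e-01, -7.66991687e+01, -4.40791261e+01,  1.48455764e-02,
       -1.12108304e-01,  4.66316968e-03]), 'ee_pos': array([ 0.31423964, -0.62499688,  0.21332037]), 'ee_rot': array([-3.05561329e+00, -7.24911200e-01,  3.02324942e-04]), 'ft_force': array([ 0.59951243,  0.87241096, -0.24022297]), 'moment': array([ 0.08588288, -0.00899832, -0.01825246]), 'opening': 0.09123268868155811}
```

View pics/scene0.png

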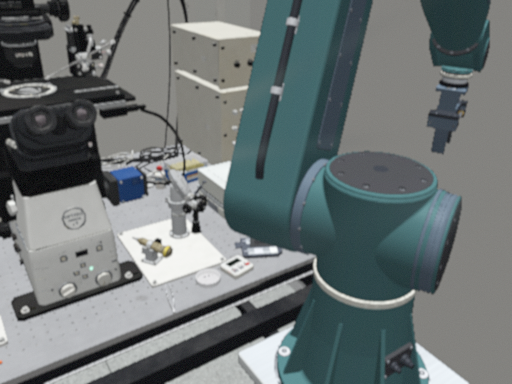

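View pics/top0.png

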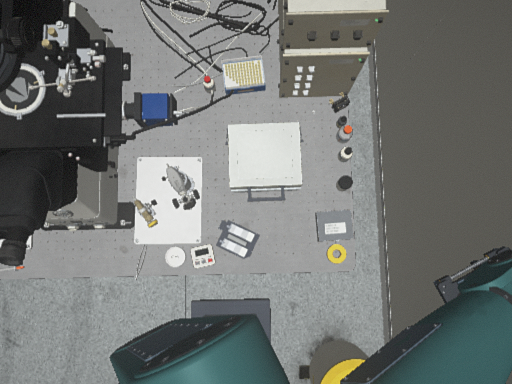

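The top view shows the imager at about (265,158), its bar at (266,192), and the carrier at (238,239). The slide box is at (334,225), the tape at (337,253), the timer at (203,255) and the dish at (175,257). In the scene view the arm hides the imager.

```bash
cat > h.py <<'E'
import numpy as np,cv2
from rig import arm
def cam(n):
    p=arm.camera_params(n); f=192/np.tan(np.radians(p['fovy'])/2)
    K=np.array([[f,0,p['cx']],[0,f,p['cy']],[0,0,1.]]); R=cv2.Rodrigues(p['rvec'])[0]
    return K,R,np.array(p['tvec'])
def w2p(n,P):
    K,R,t=cam(n); q=(K@(R@np.atleast_2d(P).T+t[:,None])).T
    return q[:,:2]/q[:,2:]
def p2w(n,uv,z):
    K,R,t=cam(n); c=-R.T@t
    out=[]
    for u,v in np.atleast_2d(uv):
        d=R.T@np.linalg.inv(K)@np.array([u,v,1.]); out.append(c+d*(z-c[2])/d[2])
    return np.array(out)
def crop(n,x0,y0,x1,y1,s,name,img=None):
    im=arm.snapshot(n) if img is None else img
    c=cv2.resize(im[y0:y1,x0:x1],None,fx=s,fy=s,interpolation=cv2.INTER_CUBIC)
    for x in range((x0+9)//10*10,x1,10): cv2.putText(c,str(x),(int((x-x0+.5)*s),8),0,.3,(0,0,255),1);cv2.line(c,(int((x-x0+.5)*s),9),(int((x-x0+.5)*s),14),(0,0,255),1)
    for y in range((y0+9)//10*10,y1,10): cv2.putText(c,str(y),(0,int((y-y0+.5)*s)),0,.3,(0,0,255),1);cv2.line(c,(20,int((y-y0+.5)*s)),(25,int((y-y0+.5)*s)),(0,0,255),1)
    cv2.imwrite(f"pics/{name}.png",c); return im
E
python3 - <<'E'
from h import *
im=cv2.imread("pics/top0.png")
crop("top",215,110,315,210,6,"c1",im)
crop("top",200,205,280,270,8,"c2",im)
K,R,t=cam("top"); print(-R.T@t,K[0,0]); K,R,t=cam("scene"); print(-R.T@t)
E
```

```text
[ 0.39133783 -0.16077751  1.27890245] 431.04800141902257
[-0.4325689   0.522976    0.70400078]
```

View pics/c1.png

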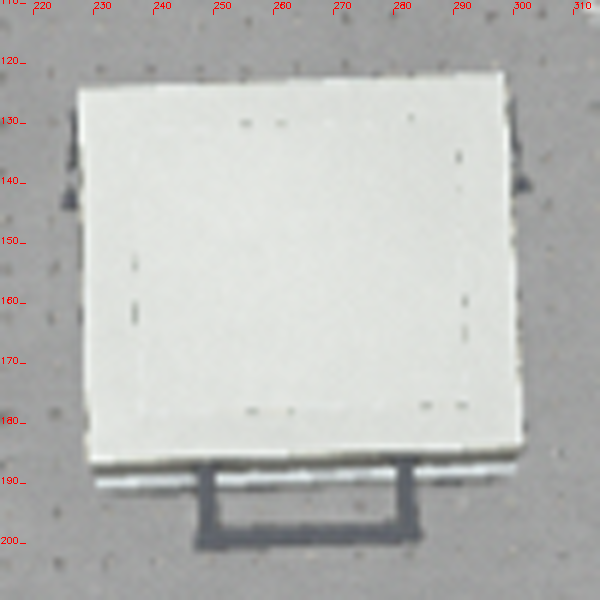

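View pics/c2.png

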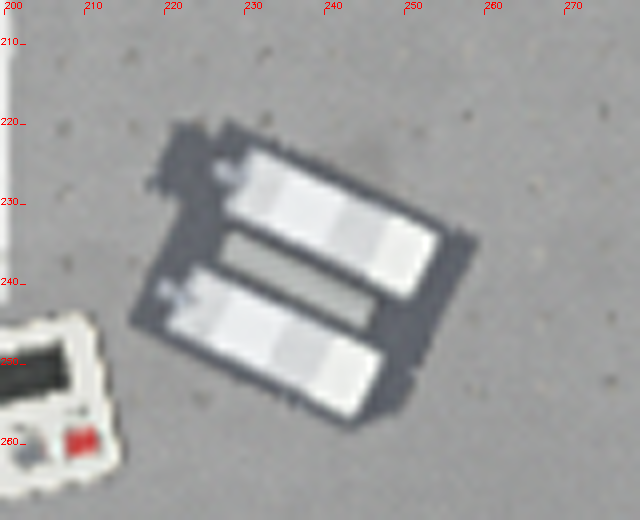

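Run:
```python
from h import *
def pix(c,x0,y0,s): return (np.array(c,float)+.5)/s-.5+np.array([x0,y0])
H=p2w("top",pix([(78,88),(503,72),(523,445),(90,461)],215,110,6),.111)
print("hood top",H.round(4)); print(np.linalg.norm(np.diff(H,axis=0),axis=1))
for a,b in((0,1),(3,2)): d=H[b]-H[a]; print("y axis yaw",np.degrees(np.arctan2(-d[1],-d[0]))-90)
for a,b in((3,0),(2,1)): d=H[b]-H[a]; print("x yaw",np.degrees(np.arctan2(d[1],d[0])))
B=p2w("top",pix([(196,541),(420,531)],215,110,6),.093); print("bar",B.round(4),B.mean(0),np.linalg.norm(B[1]-B[0]))
C=p2w("top",pix([(230,118),(478,240),(350,430),(130,318),(405,403)],200,205,8),.010)
print("carrier",C.round(4)); print(np.linalg.norm(C[1]-C[0]),np.linalg.norm(C[3]-C[0]),np.linalg.norm(C[2]-C[3]))
for a,b in((0,1),(3,2)): d=C[b]-C[a]; print(np.degrees(np.arctan2(d[1],d[0])))
d=C[0]-C[3]; print(np.degrees(np.arctan2(d[1],d[0]))-90)
Rb=p2w("top",pix([(230,230),(378,297),(366,330),(220,262)],200,205,8),.043);print("rib",Rb.mean(0),np.linalg.norm(np.diff(Rb,axis=0),axis=1));d=Rb[1]-Rb[0]+Rb[2]-Rb[3];print(np.degrees(np.arctan2(d[1],d[0])))
s=arm.state();R=cv2.Rodrigues(s['ee_rot'])[0];print("tool y",R[:,1],"z",R[:,2])
rk=p2w("top",[(280,97),(360,97)],0);print("rack",rk)
```

```text
hood top [[ 0.7376 -0.0651  0.111 ]
 [ 0.7403 -0.2627  0.111 ]
 [ 0.5651 -0.2661  0.111 ]
 [ 0.5624 -0.0684  0.111 ]]
[0.19757058 0.17526144 0.1977038 ]
y axis yaw 0.7965737053655744
y axis yaw 0.799939329163081
x yaw 1.0687326558454042
x yaw 1.1123033552250323
bar [[ 0.5265 -0.1154  0.093 ]
 [ 0.5288 -0.2189  0.093 ]] [ 0.52767686 -0.16717167  0.093     ] 0.10347756210659263
carrier [[ 0.4793 -0.0554  0.01  ]
 [ 0.4324 -0.1458  0.01  ]
 [ 0.3645 -0.0977  0.01  ]
 [ 0.4068 -0.0178  0.01  ]
 [ 0.3738 -0.1179  0.01  ]]
0.10182092884653408 0.08159849880855026 0.09037923385579064
-117.38010445735016
-117.92614800565882
-117.41040655585678
rib [ 0.41868163 -0.08180006  0.043     ] [0.05813583 0.0124295  0.05756745]
-115.74498408579731
tool y [ 0.44919623 -0.89343235 -0.0011806 ] z [-4.56878849e-04  1.09171359e-03 -9.99999300e-01]
rack [[ 0.85265891 -0.21835988  0.        ]
 [ 0.84641934 -0.46366594  0.        ]]
```

>>> apply_moves(increments=[0.33,0.47,1,0,0.3,0.33,0.47,1,0,0.3,0.33,0.47,1,0,0.3,0.33,0.47,1,0,0.3,0.33,0.47,1,0,0.3])

```text
t: 0.52
ee_pos: [0.3864, -0.4701, 0.2134]
ee_rot: [-2.677, -1.64, -0.001]
ft_force: [-0.6, -1.4, -0.4]
opening: 0.0609
```

>>> apply_moves(increments=[0.33,0.47,1,0,0.15,0.33,0.47,1,0,0.15,0.33,0.47,1,0,0.15,0.33,0.47,1,0,0.15,0.33,0.47,1,0,0.15])

```text
t: 0.93
ee_pos: [0.4569, -0.3205, 0.2136]
ee_rot: [-2.22, -2.222, -0.001]
ft_force: [-0.4, -2.2, -0.2]
opening: 0.0306
```

Run:
```python
from h import *
s=arm.state();R=cv2.Rodrigues(s['ee_rot'])[0];print(s['t'],s['ee_pos'],np.degrees(np.arctan2(R[1,1],R[0,1])),s['opening'],s['joint_positions'].round(3))
```

```text
0.9333 [ 0.45691972 -0.32047495  0.21364561] 0.04614338749456479 0.030595617195249895 [-6.540e-01  1.580e-01  2.023e+00  1.000e-03  9.620e-01 -6.550e-01]
```

>>> apply_moves(increments=[0.33,0.47,1,-0.2,0.005,0.33,0.47,1,-0.2,0.005,0.33,0.47,1,-0.2,0.005,0.33,0.47,1,-0.2,0.005,0.33,0.47,1,-0.2,0.005,0.33,0.47,1,-0.4,0.005])

```text
t: 1.43
ee_pos: [0.5293, -0.1746, 0.1574]
ee_rot: [2.206, 2.228, 0.004]
ft_force: [1.3, -2.8, 1.2]
opening: 0.03
```

Run:
```python
from h import *
s=arm.state();R=cv2.Rodrigues(s['ee_rot'])[0];print(s['t'],s['ee_pos'],np.degrees(np.arctan2(R[1,1],R[0,1])),s['opening'],s['ft_force'])
cv2.imwrite("pics/t1.png",cv2.resize(arm.snapshot("top")[90:290,180:400],None,fx=3,fy=3));cv2.imwrite("pics/s1.png",arm.snapshot("scene"))
```

```text
1.4333 [ 0.52925067 -0.17460121  0.15736102] 0.5662852732498633 0.029950814438360243 [ 1.31819788 -2.7849629   1.16857101]
```

View pics/t1.png

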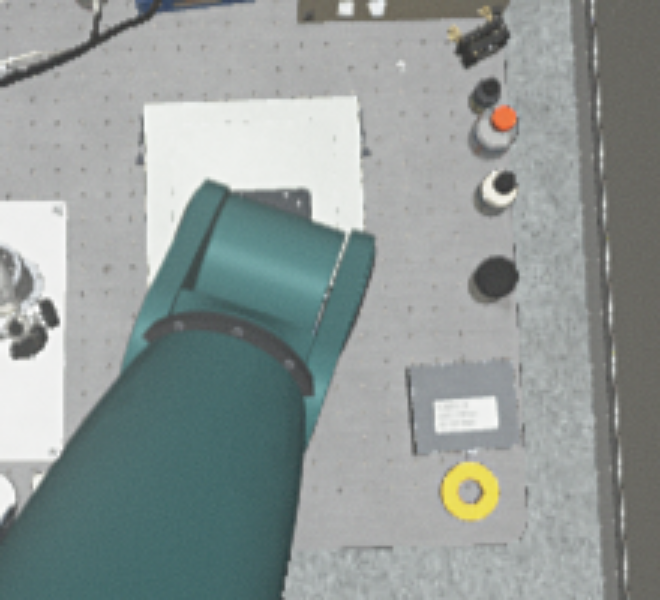

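View pics/s1.png

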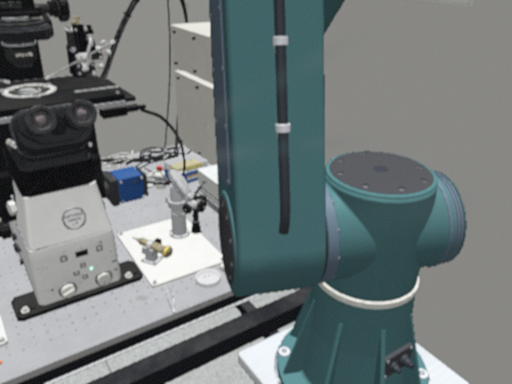

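>>> apply_moves(increments=[0.33,-0.01,0.04,-0.25,0,0.33,-0.01,0.04,-0.52,0,0.33,-0.01,0.04,-0.53,0,0.33,-0.01,0.04,-0.53,0])

```text
t: 1.87
ee_pos: [0.5231, -0.1696, 0.0739]
ee_rot: [-2.212, -2.225, 0.003]
ft_force: [-0.0, -0.8, 0.7]
opening: 0.0297
```

>>> apply_moves(increments=[0.33,0.03,0,0,0,0.2,0.03,0,0,0,0.1,0.03,0,0,0,0,0.03,0,0,0,0,0.03,0,0,0])

```text
t: 2.28
ee_pos: [0.5303, -0.1698, 0.0759]
ee_rot: [2.212, 2.227, 0.003]
ft_force: [3.8, -0.4, 5.0]
opening: 0.0093
```

Run:
```python
import numpy as np
b=np.array([0,.06,.14,.22,.3,.38,.46,.54,.62,.7,.78,.86,.94,1.02,1.1,1.18,1.25,1.3])
P=np.array([[-215*np.cos(f)+34*np.sin(f),215*np.sin(f)+34*np.cos(f)] for f in b])
for st in(0,7,13):
    print([ (round(f,2),*( ((p-P[st])/150).round(3))) for f,p in zip(b[st+1:st+9],P[st+1:st+9])])
```

```text
[(np.float64(0.06), np.float64(0.016), np.float64(0.086)), (np.float64(0.14), np.float64(0.046), np.float64(0.198)), (np.float64(0.22), np.float64(0.084), np.float64(0.307)), (np.float64(0.3), np.float64(0.131), np.float64(0.413)), (np.float64(0.38), np.float64(0.186), np.float64(0.515)), (np.float64(0.46), np.float64(0.25), np.float64(0.613)), (np.float64(0.54), np.float64(0.32), np.float64(0.705)), (np.float64(0.62), np.float64(0.398), np.float64(0.791))]
[(np.float64(0.62), np.float64(0.078), np.float64(0.086)), (np.float64(0.7), np.float64(0.163), np.float64(0.165)), (np.float64(0.78), np.float64(0.253), np.float64(0.238)), (np.float64(0.86), np.float64(0.349), np.float64(0.303)), (np.float64(0.94), np.float64(0.451), np.float64(0.36)), (np.float64(1.02), np.float64(0.556), np.float64(0.409)), (np.float64(1.1), np.float64(0.665), np.float64(0.449)), (np.float64(1.18), np.float64(0.776), np.float64(0.48))]
[(np.float64(1.1), np.float64(0.109), np.float64(0.04)), (np.float64(1.18), np.float64(0.221), np.float64(0.072)), (np.float64(1.25), np.float64(0.32), np.float64(0.092)), (np.float64(1.3), np.float64(0.392), np.float64(0.102))]
```

>>> apply_moves(increments=[0,0.016,0,0.086,0,0,0.046,0,0.198,0,0,0.084,0.001,0.307,0,0,0.131,0.002,0.413,0,0,0.186,0.003,0.515,0,0,0.25,0.004,0.613,0,0,0.32,0.005,0.705,0])

```text
t: 2.87
ee_pos: [0.5777, -0.1692, 0.1815]
ee_rot: [2.212, 2.228, 0.001]
ft_force: [11.3, -7.6, -14.0]
opening: 0.0094
```

>>> apply_moves(increments=[0,0,0,0,0])

```text
t: 2.95
ee_pos: [0.5793, -0.1692, 0.1833]
ee_rot: [2.211, 2.227, 0.003]
ft_force: [-0.4, -5.5, -2.2]
opening: 0.0095
```

>>> apply_moves(increments=[0,0.078,0.001,0.086,0,0,0.163,0.002,0.165,0,0,0.253,0.003,0.238,0,0,0.349,0.005,0.303,0,0,0.451,0.006,0.36,0,0,0.556,0.008,0.409,0,0,0.556,0.008,0.409,0])

```text
t: 3.53
ee_pos: [0.6623, -0.1681, 0.2435]
ee_rot: [2.211, 2.228, 0.001]
ft_force: [-7.0, -4.9, 14.8]
opening: 0.0093
```

>>> apply_moves(increments=[0,0.1,0.001,0.055,0,0,0.21,0.003,0.087,0,0,0.31,0.005,0.107,0,0,0.385,0.006,0.117,0,0,0.385,0.006,0.117,0])

```text
t: 3.95
ee_pos: [0.7191, -0.1674, 0.2592]
ee_rot: [2.212, 2.228, -0.001]
ft_force: [-1.2, -7.6, 4.2]
opening: 0.0088
```

>>> apply_moves(increments=[0.5,0,0,0,0,0.5,0,0,0,0,0.5,0,0,0.05,0,0.5,0,0,0.15,0,0.5,0,0,0.3,0,0.5,0,0,0.45,0,0.5,0,0,0.5,0])

```text
t: 4.53
ee_pos: [0.719, -0.1668, 0.3392]
ee_rot: [2.211, 2.226, 0.004]
ft_force: [0.9, -1.4, 1.2]
opening: 0.0456
```

Run:
```python
from h import *
s=arm.state();print(s['t'],s['ee_pos'],s['opening'],s['ft_force'])
cv2.imwrite("pics/t2.png",cv2.resize(arm.snapshot("top")[60:290,150:400],None,fx=2.6,fy=2.6));cv2.imwrite("pics/s2.png",arm.snapshot("scene"))
```

```text
4.5333 [ 0.71901216 -0.16678045  0.33923708] 0.04559426076119249 [ 0.88030196 -1.394608    1.24017577]
```

View pics/t2.png

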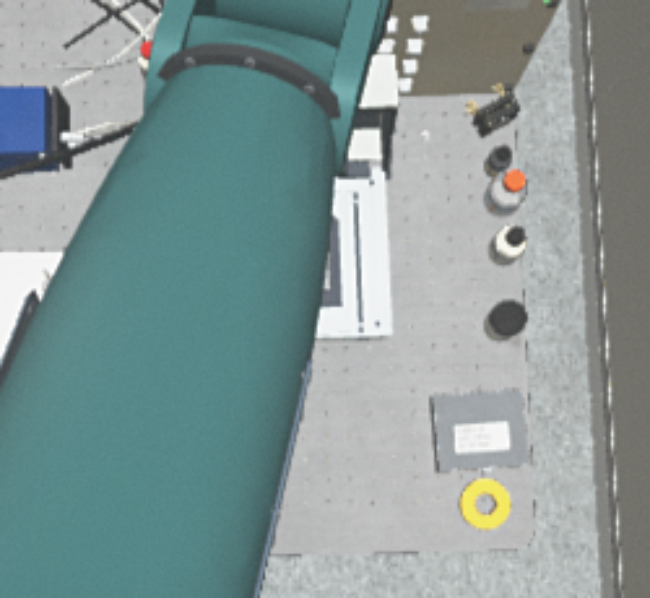

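View pics/s2.png

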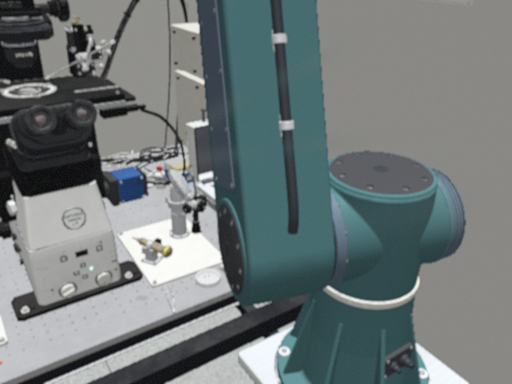

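>>> apply_moves(increments=[0.5,-1,0.29,0,-0.155,0.5,-1,0.29,0,-0.155,0.5,-1,0.29,0,-0.155,0.5,-1,0.29,0,-0.155,0.5,-1,0.29,0,-0.155])

```text
t: 5.05
ee_pos: [0.5631, -0.1216, 0.3328]
ee_rot: [-2.69, -1.619, 0.003]
ft_force: [1.1, -1.2, 0.5]
opening: 0.0456
```

>>> apply_moves(increments=[0.5,-0.98,0.29,-0.4,0,0.5,-0.98,0.29,-0.8,0,0.5,-0.98,0.29,-0.9,0,0.5,-0.98,0.29,-0.9,0,0.5,-0.98,0.29,-0.9,0])

```text
t: 5.47
ee_pos: [0.4189, -0.079, 0.1972]
ee_rot: [-2.685, -1.63, 0.001]
ft_force: [0.8, -0.7, -0.6]
opening: 0.0457
```

Run:
```python
from h import *
s=arm.state();R=cv2.Rodrigues(s['ee_rot'])[0];print(s['t'],s['ee_pos'],np.degrees(np.arctan2(R[1,1],R[0,1])),s['opening'],s['ft_force'],s['joint_positions'].round(3))
im=arm.snapshot("top");cv2.imwrite("pics/t3.png",im);crop("top",195,60,320,210,5,"c3",im)
```

```text
5.4667 [ 0.41888615 -0.07898329  0.19716111] -27.473270170201364 0.04568658760820912 [ 0.75508385 -0.70747918 -0.55048126] [-0.241 -0.048  2.277  0.     0.913  0.238]
```

View pics/t3.png

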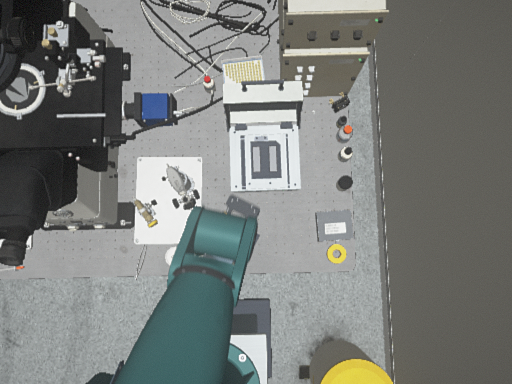

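View pics/c3.png

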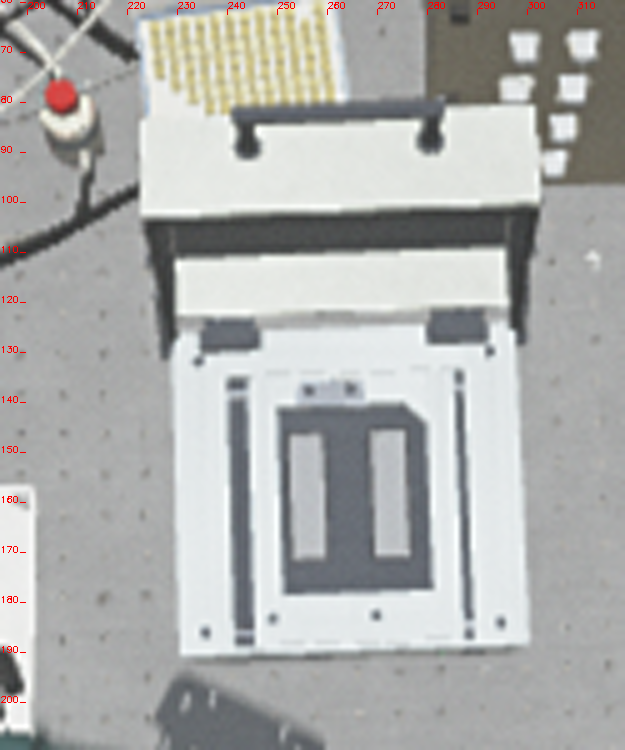

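The hood stands open, with its bar at about (264,82). The nest is visible at about columns 250–281 and rows 141–178, shifted slightly to the right. I'll measure it at subpixel level next.

```bash
cat > nest.py <<'E'
from h import *
def run(im):
    g=cv2.cvtColor(im,cv2.COLOR_BGR2GRAY).astype(float)
    yaw=np.radians(0.9)
    # rectify plane z=.055 into world grid 0.5mm
    o=np.array([.6545,-.1655]); ex=np.array([np.cos(yaw),np.sin(yaw)]); ey=np.array([-ex[1],ex[0]])
    xs=np.arange(-110,110,.5); ys=np.arange(-120,120,.5)
    X,Y=np.meshgrid(xs,ys,indexing='ij')
    W=np.stack([o[0]+(X*ex[0]+Y*ey[0])/1e3,o[1]+(X*ex[1]+Y*ey[1])/1e3,np.full(X.shape,.055)],-1).reshape(-1,3)
    uv=w2p("top",W).astype(np.float32).reshape(*X.shape,2)
    r=cv2.remap(g.astype(np.float32),uv[...,0],uv[...,1],cv2.INTER_CUBIC)
    return o,yaw,xs,ys,r
def edge(p,xs,lo,hi,sgn):
    d=np.gradient(cv2.GaussianBlur(p.reshape(-1,1).astype(np.float32),(1,9),1.5).ravel())*sgn
    m=(xs>lo)&(xs<hi); w=np.clip(d[m],0,None); w[w<.4*w.max()]=0
    return (w*xs[m]).sum()/w.sum()
if __name__=="__main__":
    im=cv2.imread("pics/t3.png"); o,yaw,xs,ys,r=run(im)
    cv2.imwrite("pics/rect.png",cv2.resize(r[::-1,::-1],None,fx=1.25,fy=1.25))
    for a,b in((-55,-30),(-30,0),(0,30)):
        p=r[(xs>a)&(xs<b)].mean(0)
        print(a,b,"deckR",edge(p,ys,-110,-90,1),"deckL",edge(p,ys,90,110,-1),"cutR",edge(p,ys,-55,-38,-1),"cutL",edge(p,ys,34,50,1),
          "slR",edge(p,ys,-72,-58,-1),edge(p,ys,-72,-58,1),"slL",edge(p,ys,55,80,-1),edge(p,ys,55,80,1))
    for a,b in((-40,-25),(-20,10),(15,30)):
        p=r[:,(ys>a)&(ys<b)].mean(1)
        print(a,b,"cutF",edge(p,xs,-75,-50,-1),"cutB",edge(p,xs,38,60,1),"deckF",edge(p,xs,-105,-85,1))
    for a,b in((-80,-50),(50,80)):
        p=r[:,(ys>a)&(ys<b)].mean(1); print("deckF",edge(p,xs,-105,-85,1))
E
python3 nest.py
```

```text
-55 -30 deckR -100.01907713186324 deckL 101.04728438099487 cutR -45.928977076857954 cutL 40.307209143463616 slR -68.44658965172526 -62.966360113048566 slL 57.660048726043215 69.05673707243628
-30 0 deckR -100.67899465151542 deckL 100.94790680908159 cutR -46.24427369754707 cutL 40.01112273432538 slR -68.9836368781757 -63.327565278719256 slL 57.491240054506854 68.96556323937553
0 30 deckR -100.22166287717873 deckL 100.27209063171341 cutR -46.52162553871265 cutL 39.66147258256606 slR -68.73328340703418 -63.1056209843389 slL 57.12171940789236 68.4376648195392
-40 -25 cutF -61.92370583215928 cutB 47.739033498638484 deckF -95.62430570374784
-20 10 cutF -62.21278092327807 cutB 47.846150581092964 deckF -95.68514550388134
15 30 cutF -62.0658524998599 cutB 49.20483268268228 deckF -95.79084943078954
deckF -96.0271781616447
deckF -95.36979571574082[ WARN:0@0.660] global loadsave.cpp:1063 imwrite_ Unsupported depth image for selected encoder is fallbacked to CV_8U.
```

View pics/rect.png

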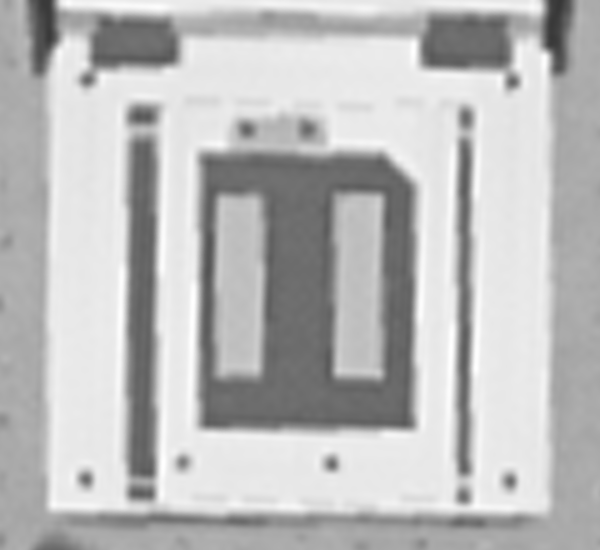

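>>> apply_moves(increments=[0.5,0.003,-0.019,-0.25,0.002,0.5,0.003,-0.019,-0.5,0.002,0.5,0.003,-0.019,-0.75,0.002,0.5,0.003,-0.019,-0.9,0.002,0.5,0.003,-0.019,-0.9,0.002])

```text
t: 5.93
ee_pos: [0.4182, -0.0816, 0.0599]
ee_rot: [-2.676, -1.636, 0.009]
ft_force: [-0.6, 0.6, -0.3]
opening: 0.0453
```

Run:
```python
from h import *
s=arm.state();R=cv2.Rodrigues(s['ee_rot'])[0];print(s['t'],s['ee_pos'],np.degrees(np.arctan2(R[1,1],R[0,1])),s['opening'],s['ft_force'],s['joint_positions'].round(3))
im=arm.snapshot("top");crop("top",195,190,285,280,6,"c4",im)
cv2.imwrite("pics/s4.png",arm.snapshot("scene"))
```

```text
5.9333 [ 0.41824768 -0.08164683  0.05994354] -27.124123893702098 0.04531707084458296 [-0.58270213  0.62882993 -0.27949558] [-0.248  0.233  2.321  0.     0.596  0.226]
```

View pics/c4.png

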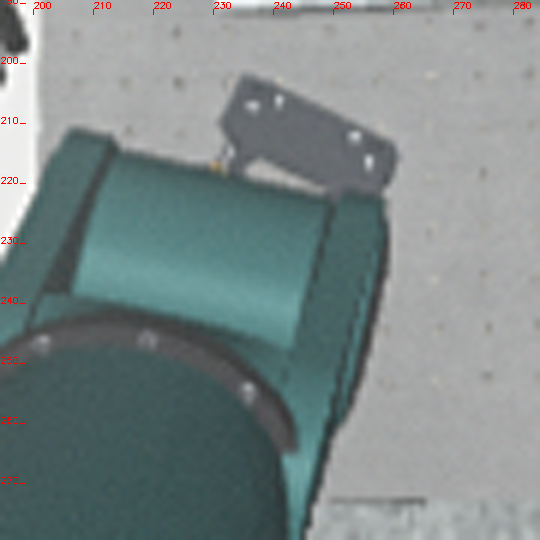

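View pics/s4.png

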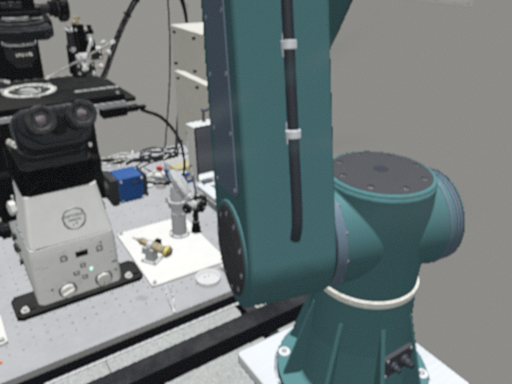

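>>> apply_moves(increments=[0.5,0.004,0,-0.15,0,0.5,0.004,0,-0.3,0,0.5,0.004,0,-0.31,0,0.5,0.004,0,-0.31,0])

```text
t: 6.37
ee_pos: [0.4224, -0.0825, 0.0185]
ee_rot: [-2.68, -1.638, 0.0]
ft_force: [0.1, -0.7, -0.1]
opening: 0.0459
```

>>> apply_moves(increments=[0.5,0,0,-0.02,0,0.5,0,0,-0.02,0])

```text
t: 6.53
ee_pos: [0.423, -0.0827, 0.0158]
ee_rot: [2.679, 1.637, 0.002]
ft_force: [-1.0, 0.2, -0.5]
opening: 0.0456
```

>>> apply_moves(increments=[0.3,0,0,0,0,0.1,0,0,0,0,0.1,0,0,0,0,0,0,0,0,0,0,0,0,0,0,0,0,0,0,0,0,0,0,0,0])

```text
t: 7.12
ee_pos: [0.4221, -0.0824, 0.0147]
ee_rot: [-2.68, -1.638, 0.0]
ft_force: [-1.7, 1.3, 5.9]
opening: 0.0138
```

>>> apply_moves(increments=[0,0.03,0,0.2,0,0,0.1,-0.1,0.5,0,0,0.2,-0.4,0.8,0,0,0.3,-0.57,1,0,0,0.3,-0.57,1,0,0,0.3,-0.57,1,0])

```text
t: 7.62
ee_pos: [0.471, -0.1716, 0.1694]
ee_rot: [2.676, 1.633, 0.007]
ft_force: [1.6, 0.1, -2.0]
opening: 0.014
```

>>> apply_moves(increments=[0,0,0,0,0.64,0,0,0,0,0.64,0,0,0,0,0.64,0,0,0,0,0.64,0,0,0,0,0.64,0,0,0,0,0.64,0,0,0,0,0.64,0,0,0,0,0.64])

```text
t: 8.28
ee_pos: [0.4665, -0.1676, 0.1639]
ee_rot: [-1.558, -2.727, 0.0]
ft_force: [0.2, -1.3, -1.7]
opening: 0.014
```

Run:
```python
from h import *
s=arm.state();R=cv2.Rodrigues(s['ee_rot'])[0];print(s['t'],s['ee_pos'],np.degrees(np.arctan2(R[1,1],R[0,1])),s['opening'],s['ft_force'],s['joint_positions'].round(3))
im=arm.snapshot("top");cv2.imwrite("pics/t5.png",im)
```

```text
8.2833 [ 0.46651601 -0.1675914   0.16392879] 30.507722615724578 0.013969496668926818 [ 0.16499611 -1.28793362 -1.73311065] [-0.392  0.129  2.167  0.     0.847 -0.924]
```

View pics/t5.png

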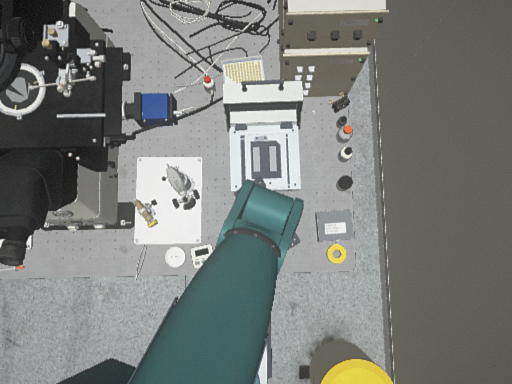

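>>> apply_moves(increments=[0,0,0,0,0.333,0,0,0,0,0.333,0,0,0,0,0.333,0,0,0,0,0.333,0,0,0,0,0.333,0,0,0,0,0.333,0,0,0,0,0.333,0,0,0,0,0.333])

```text
t: 9.0
ee_pos: [0.4666, -0.1677, 0.1641]
ee_rot: [-0.066, -3.14, -0.001]
ft_force: [-0.1, -0.7, -2.9]
opening: 0.0143
```

>>> apply_moves(increments=[0,0,0,0,0.015,0,0,0,0,0.015])

```text
t: 9.17
ee_pos: [0.4667, -0.1677, 0.1641]
ee_rot: [0.003, -3.141, -0.001]
ft_force: [0.5, -0.3, -2.9]
opening: 0.0138
```

```bash
cat >> h.py <<'E'
def st():
    s=arm.state();R=cv2.Rodrigues(s['ee_rot'])[0];print(round(s['t'],2),s['ee_pos'].round(4),"yaw",np.degrees(np.arctan2(R[1,1],R[0,1])).round(2),"z",R[:,2].round(4),round(s['opening'],4),s['ft_force'].round(1),s['moment'].round(2),s['joint_positions'].round(3))
E
python3 - <<'E'
from h import *
st()
cv2.imwrite("pics/s6.png",arm.snapshot("scene"))
im=arm.snapshot("top");crop("top",205,150,325,250,6,"c6",im)
E
```

```text
9.17 [ 0.4667 -0.1677  0.1641] yaw 90.12 z [-8.e-04  4.e-04 -1.e+00] 0.0138 [ 0.5 -0.3 -2.9] [ 0.05 -0.16 -0.01] [-0.392  0.129  2.167  0.     0.847 -1.965]
```

View pics/s6.png

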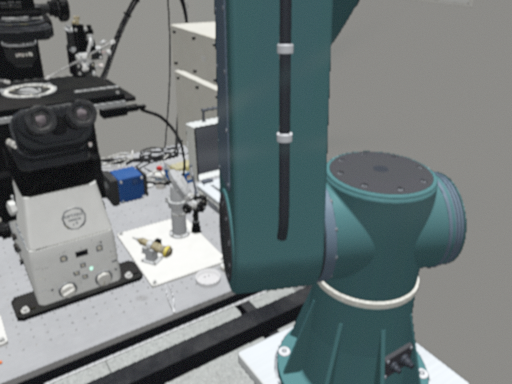

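View pics/c6.png

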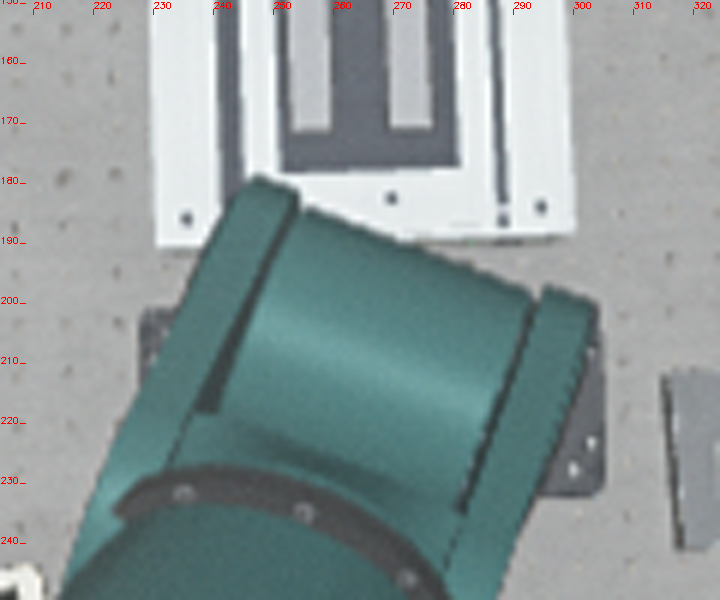

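Run:
```python
from h import *
f=lambda X,Y:((X+.5)/6-.5+205,(Y+.5)/6-.5+150)
for z in(.25,.27,.29):
    a=p2w("top",[f(138,345),f(606,345),f(606,310),f(600,495)],z);print(z,a.round(4).tolist(),(a[0]+a[1])[1]/2,a[0][1]-a[1][1])
```

```text
0.25 [[0.492, -0.0739, 0.25], [0.4878, -0.2608, 0.25], [0.5018, -0.2613, 0.25], [0.4281, -0.2564, 0.25]] -0.1673868102837952 0.18689215180685062
0.27 [[0.4901, -0.0756, 0.27], [0.4859, -0.2589, 0.27], [0.4997, -0.2594, 0.27], [0.4274, -0.2545, 0.27]] -0.16725833752018401 0.183259306884421
0.29 [[0.4881, -0.0773, 0.29], [0.484, -0.2569, 0.29], [0.4975, -0.2574, 0.29], [0.4267, -0.2527, 0.29]] -0.16712986475657285 0.17962646196199145
```

>>> apply_moves(increments=[0,0.3,0,0,0.002,0,0.6,0,0,0.002,0,0.9,-0.005,0,0.002,0,1,-0.009,0,0.002,0,1,-0.009,0,0.002])

```text
t: 9.68
ee_pos: [0.6215, -0.1693, 0.1646]
ee_rot: [-0.01, 3.139, -0.001]
ft_force: [0.2, -0.8, -2.0]
opening: 0.0138
```

>>> apply_moves(increments=[0,0.15,0,-0.2,0,0,0.3,0,-0.4,0,0,0.312,0,-0.5,0,0,0.312,0,-0.5,0,0,0.312,0,-0.5,0])

```text
t: 10.1
ee_pos: [0.6627, -0.169, 0.0888]
ee_rot: [0.011, -3.139, -0.001]
ft_force: [-1.0, -0.9, -1.6]
opening: 0.0139
```

Run:
```python
from h import *
st()
cv2.imwrite("pics/s7.png",arm.snapshot("scene"))
im=arm.snapshot("top");crop("top",205,70,325,210,5,"c7",im)
```

```text
10.1 [ 0.6627 -0.169   0.0888] yaw 90.41 z [-2.5e-03  7.0e-04 -1.0e+00] 0.0139 [-1.  -0.9 -1.6] [ 0.02 -0.14  0.02] [-0.284  0.511  1.807 -0.     0.826 -1.862]
```

View pics/c7.png

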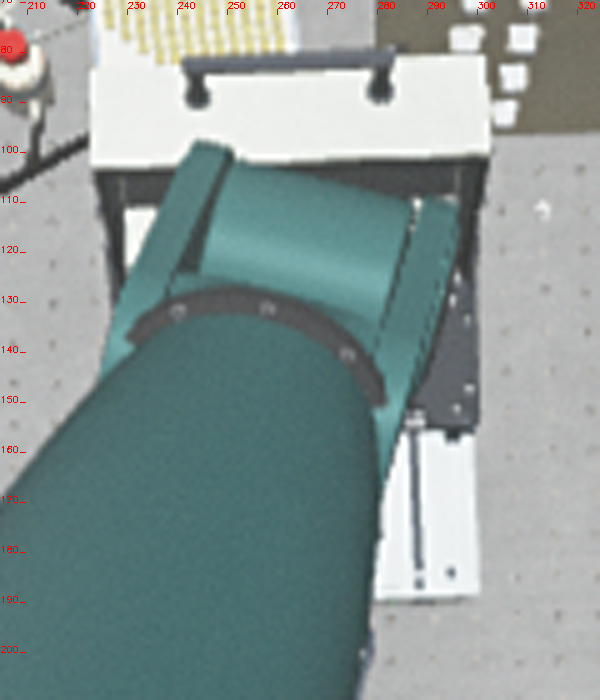

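View pics/s7.png

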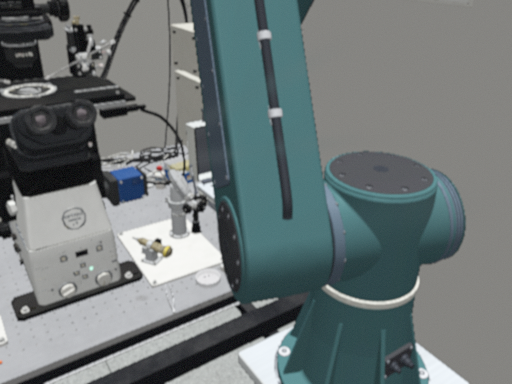

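>>> apply_moves(increments=[0,0.005,0,-0.04,0,0,0.005,0,-0.08,0,0,0.005,0,-0.08,0,0,0.005,0,-0.08,0])

```text
t: 10.53
ee_pos: [0.6643, -0.1693, 0.0775]
ee_rot: [0.014, -3.141, -0.0]
ft_force: [-0.3, -1.0, -1.9]
opening: 0.0136
```

>>> apply_moves(increments=[0,0,0,-0.007,0,0,0,0,-0.014,0,0,0,0,-0.014,0])

```text
t: 10.78
ee_pos: [0.6646, -0.1693, 0.0754]
ee_rot: [0.014, -3.142, -0.0]
ft_force: [-1.3, -1.0, -2.3]
opening: 0.0139
```

>>> apply_moves(increments=[0,0,0,-0.007,0,0,0,0,-0.014,0,0,0,0,-0.014,0])

```text
t: 11.03
ee_pos: [0.6646, -0.1694, 0.0741]
ee_rot: [0.014, -3.141, -0.0]
ft_force: [-5.9, -0.7, 8.1]
opening: 0.0138
```

Run:
```python
from h import *
st()
```

```text
11.03 [ 0.6646 -0.1694  0.0741] yaw 90.51 z [-4.e-04  0.e+00 -1.e+00] 0.0138 [-5.9 -0.7  8.1] [0.22 0.76 0.08] [-0.283  0.534  1.806 -0.     0.803 -1.863]
```

>>> apply_moves(increments=[0,-0.004,0,-0.008,0,0,-0.007,0,-0.016,0,0,-0.011,0,-0.024,0,0,-0.014,0,-0.03,0,0,-0.014,0,-0.03,0])

```text
t: 11.45
ee_pos: [0.6629, -0.1694, 0.0699]
ee_rot: [-0.014, 3.141, -0.0]
ft_force: [-6.5, 1.3, 11.2]
opening: 0.0139
```

Run:
```python
from h import *
st()
```

```text
11.45 [ 0.6629 -0.1694  0.0699] yaw 90.51 z [ 7.e-04 -2.e-04 -1.e+00] 0.0139 [-6.5  1.3 11.2] [0.46 0.49 0.1 ] [-0.284  0.537  1.81   0.     0.794 -1.864]
```

>>> apply_moves(increments=[0,-0.02,0,-0.003,0,0,-0.04,0,-0.005,0,0,-0.04,0,-0.005,0])

```text
t: 11.7
ee_pos: [0.658, -0.1696, 0.0692]
ee_rot: [-0.013, 3.138, -0.001]
ft_force: [2.9, -0.8, 3.2]
opening: 0.0139
```

Run:
```python
from h import *
st()
cv2.imwrite("pics/t8.png",cv2.resize(arm.snapshot("top")[60:220,190:340],None,fx=4,fy=4))
```

```text
11.7 [ 0.658  -0.1696  0.0692] yaw 90.49 z [ 3.8e-03 -8.0e-04 -1.0e+00] 0.0139 [ 2.9 -0.8  3.2] [ 0.05 -1.25 -0.11] [-0.287  0.531  1.822  0.     0.785 -1.866]
```

View pics/t8.png

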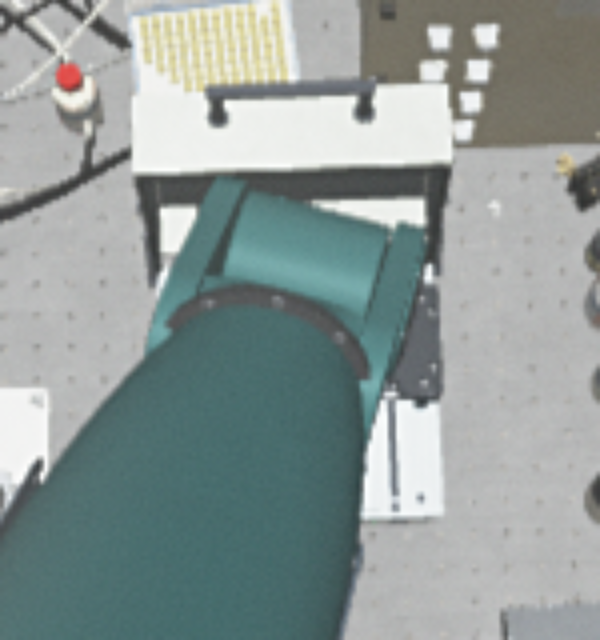

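>>> apply_moves(increments=[0,0,0,0,0,0,0,0,0,0])

```text
t: 11.92
ee_pos: [0.6579, -0.1697, 0.0692]
ee_rot: [-0.014, 3.139, -0.001]
ft_force: [3.8, -1.4, 7.2]
opening: 0.0137
```

Run:
```python
from h import *
st()
```

```text
11.92 [ 0.6579 -0.1697  0.0692] yaw 90.5 z [ 2.8e-03 -7.0e-04 -1.0e+00] 0.0137 [ 3.8 -1.4  7.2] [ 0.03 -1.38 -0.07] [-0.287  0.531  1.822  0.     0.786 -1.866]
```

>>> apply_moves(increments=[0,-0.02,0,0,0,0,-0.04,0,0,0,0,-0.04,0,0,0,0,-0.04,0,0,0])

```text
t: 12.25
ee_pos: [0.6508, -0.1695, 0.0685]
ee_rot: [-0.014, 3.141, -0.001]
ft_force: [4.1, -1.6, 4.5]
opening: 0.014
```

Run:
```python
from h import *
st()
```

```text
12.25 [ 0.6508 -0.1695  0.0685] yaw 90.51 z [ 1.e-03 -3.e-04 -1.e+00] 0.014 [ 4.1 -1.6  4.5] [-0.08 -1.34 -0.09] [-0.289  0.524  1.835 -0.     0.781 -1.869]
```

>>> apply_moves(increments=[0,-0.01,0,0.003,0,0,-0.02,0,0.003,0,0,-0.03,0,0.003,0,0,-0.03,0,0.003,0,0,-0.03,0,0.003,0])

```text
t: 12.67
ee_pos: [0.6466, -0.1694, 0.0683]
ee_rot: [-0.014, 3.14, -0.001]
ft_force: [9.8, -1.7, -5.8]
opening: 0.0136
```

Run:
```python
from h import *
st()
```

```text
12.67 [ 0.6466 -0.1694  0.0683] yaw 90.5 z [ 1.4e-03 -4.0e-04 -1.0e+00] 0.0136 [ 9.8 -1.7 -5.8] [-0.28 -2.21 -0.08] [-0.291  0.519  1.845  0.     0.777 -1.871]
```

>>> apply_moves(increments=[0,0.003,0,-0.007,0,0,0.006,0,-0.014,0,0,0.009,0,-0.021,0,0,0.011,0,-0.028,0,0,0.011,0,-0.028,0])

```text
t: 13.08
ee_pos: [0.6479, -0.1693, 0.0645]
ee_rot: [0.014, -3.142, -0.0]
ft_force: [4.7, -1.0, 4.3]
opening: 0.014
```

Run:
```python
from h import *
st()
```

```text
13.08 [ 0.6479 -0.1693  0.0645] yaw 90.51 z [-0.  0. -1.] 0.014 [ 4.7 -1.   4.3] [ 0.19 -0.71 -0.14] [-0.29   0.527  1.841  0.     0.774 -1.87 ]
```

>>> apply_moves(increments=[0,0,0,-0.007,0,0,0,0,-0.014,0,0,0,0,-0.021,0,0,0,0,-0.021,0])

```text
t: 13.42
ee_pos: [0.6488, -0.1694, 0.062]
ee_rot: [-0.014, 3.14, -0.0]
ft_force: [7.8, 0.5, 7.4]
opening: 0.0136
```

Run:
```python
from h import *
st()
```

```text
13.42 [ 0.6488 -0.1694  0.062 ] yaw 90.49 z [ 2.e-03 -2.e-04 -1.e+00] 0.0136 [7.8 0.5 7.4] [ 0.4  -1.14 -0.22] [-0.29   0.531  1.841  0.     0.768 -1.87 ]
```

>>> apply_moves(increments=[0,0,0,-0.007,0,0,0,0,-0.014,0,0,0,0,-0.016,0,0,0,0,-0.016,0])

```text
t: 13.75
ee_pos: [0.6494, -0.1694, 0.06]
ee_rot: [-0.013, 3.138, -0.001]
ft_force: [9.6, 0.5, 7.9]
opening: 0.014
```

Run:
```python
from h import *
st()
```

```text
13.75 [ 0.6494 -0.1694  0.06  ] yaw 90.48 z [ 3.2e-03 -4.0e-04 -1.0e+00] 0.014 [9.6 0.5 7.9] [ 0.52 -1.48 -0.25] [-2.90e-01  5.34e-01  1.84e+00  1.00e-03  7.64e-01 -1.87e+00]
```

>>> apply_moves(increments=[0,0,0,-0.005,0,0,0,0,-0.01,0,0,0,0,-0.01,0])

```text
t: 14.0
ee_pos: [0.6497, -0.1694, 0.0587]
ee_rot: [-0.013, 3.138, -0.001]
ft_force: [11.3, 0.5, 8.8]
opening: 0.0135
```

Run:
```python
from h import *
st()
```

```text
14.0 [ 0.6497 -0.1694  0.0587] yaw 90.48 z [ 3.9e-03 -5.0e-04 -1.0e+00] 0.0135 [11.3  0.5  8.8] [ 0.65 -1.78 -0.28] [-2.90e-01  5.36e-01  1.84e+00  1.00e-03  7.62e-01 -1.87e+00]
```

>>> apply_moves(increments=[0,0.003,0,-0.005,0,0,0.006,0,-0.01,0,0,0.006,0,-0.01,0])

```text
t: 14.25
ee_pos: [0.65, -0.1693, 0.0578]
ee_rot: [-0.014, 3.139, -0.0]
ft_force: [0.8, 3.5, 23.3]
opening: 0.0139
```

Run:
```python
from h import *
st()
```

```text
14.25 [ 0.65   -0.1693  0.0578] yaw 90.5 z [ 2.1e-03 -2.0e-04 -1.0e+00] 0.0139 [ 0.8  3.5 23.3] [ 0.74 -0.31 -0.24] [-2.900e-01  5.380e-01  1.838e+00  1.000e-03  7.630e-01 -1.870e+00]
```

>>> apply_moves(increments=[0,0.004,0,0,0,0,0.008,0,0.001,0,0,0.012,0,0.001,0,0,0.012,0,0.001,0])

```text
t: 14.58
ee_pos: [0.65, -0.1693, 0.0578]
ee_rot: [0.014, -3.14, -0.0]
ft_force: [-10.8, 2.0, 32.2]
opening: 0.014
```

Run:
```python
from h import *
st()
```

```text
14.58 [ 0.65   -0.1693  0.0578] yaw 90.5 z [-1.6e-03  3.0e-04 -1.0e+00] 0.014 [-10.8   2.   32.2] [ 0.45  1.61 -0.26] [-0.289  0.54   1.836 -0.     0.767 -1.869]
```

>>> apply_moves(increments=[0,0,0,0.004,0,0,0,0,0.008,0,0,0,0,0.008,0])

```text
t: 14.83
ee_pos: [0.65, -0.1693, 0.0578]
ee_rot: [0.014, -3.141, -0.0]
ft_force: [-3.2, 0.6, 13.6]
opening: 0.014
```

Run:
```python
from h import *
st()
```

```text
14.83 [ 0.65   -0.1693  0.0578] yaw 90.5 z [-9.e-04  1.e-04 -1.e+00] 0.014 [-3.2  0.6 13.6] [ 0.08  0.24 -0.24] [-0.289  0.54   1.837 -0.     0.766 -1.869]
```

>>> apply_moves(increments=[0,0,0,0.004,0,0,0,0,0.004,0])

```text
t: 15.0
ee_pos: [0.6501, -0.1693, 0.0578]
ee_rot: [0.014, -3.141, -0.0]
ft_force: [2.0, 0.1, 4.8]
opening: 0.0141
```

Run:
```python
from h import *
st()
```

```text
15.0 [ 0.6501 -0.1693  0.0578] yaw 90.51 z [-7.e-04  1.e-04 -1.e+00] 0.0141 [2.  0.1 4.8] [-0.02 -0.4  -0.08] [-0.289  0.539  1.837 -0.     0.766 -1.869]
```

>>> apply_moves(increments=[0,0.006,0,0.001,0,0,0.012,0,0.002,0,0,0.012,0,0.002,0])

```text
t: 15.25
ee_pos: [0.6518, -0.1692, 0.0578]
ee_rot: [0.014, -3.14, -0.0]
ft_force: [-0.1, -0.9, 2.7]
opening: 0.0138
```

Run:
```python
from h import *
st()
```

```text
15.25 [ 0.6518 -0.1692  0.0578] yaw 90.52 z [-1.1e-03  2.0e-04 -1.0e+00] 0.0138 [-0.1 -0.9  2.7] [ 0.   -0.27 -0.05] [-0.289  0.542  1.833 -0.     0.768 -1.868]
```

>>> apply_moves(increments=[0,0.006,0,0,0,0,0.012,0,0,0,0,0.012,0,0,0])

```text
t: 15.5
ee_pos: [0.6534, -0.1692, 0.0578]
ee_rot: [0.014, -3.14, -0.0]
ft_force: [-3.2, -1.9, 5.1]
opening: 0.0137
```

Run:
```python
from h import *
st()
```

```text
15.5 [ 0.6534 -0.1692  0.0578] yaw 90.52 z [-1.5e-03  3.0e-04 -1.0e+00] 0.0137 [-3.2 -1.9  5.1] [-0.09  0.28 -0.02] [-0.288  0.544  1.829 -0.     0.77  -1.867]
```

>>> apply_moves(increments=[0,0.006,0,0.002,0,0,0.012,0,0.003,0,0,0.012,0,0.003,0])

```text
t: 15.75
ee_pos: [0.6535, -0.1692, 0.0579]
ee_rot: [0.015, -3.136, -0.001]
ft_force: [-15.1, -3.7, 11.3]
opening: 0.0138
```

Run:
```python
from h import *
st()
```

```text
15.75 [ 0.6535 -0.1692  0.0579] yaw 90.53 z [-5.2e-03  7.0e-04 -1.0e+00] 0.0138 [-15.1  -3.7  11.3] [-0.44  1.96  0.04] [-2.880e-01  5.450e-01  1.827e+00 -1.000e-03  7.750e-01 -1.867e+00]
```

>>> apply_moves(increments=[0,-0.012,0,-0.003,0,0,-0.012,0,-0.003,0])

```text
t: 15.92
ee_pos: [0.6534, -0.1693, 0.0578]
ee_rot: [0.014, -3.141, -0.0]
ft_force: [-2.0, -2.2, 3.6]
opening: 0.0138
```

>>> apply_moves(increments=[0.25,0,0,0,0,0.25,0,0,0,0,0.25,0,0,0,0,0.25,0,0,0,0,0.25,0,0,0,0])

```text
t: 16.33
ee_pos: [0.654, -0.1692, 0.058]
ee_rot: [0.014, -3.142, -0.0]
ft_force: [-0.6, -0.4, -0.5]
opening: 0.0225
```

>>> apply_moves(increments=[0.3,0,0,0.1,0,0.3,0,0,0.3,0,0.3,0,0,0.6,0,0.3,0,0,1,0,0.3,0,0,1,0,0.3,0,0,1,0])

```text
t: 16.83
ee_pos: [0.6567, -0.1701, 0.2154]
ee_rot: [-0.014, 3.133, -0.004]
ft_force: [-0.4, 0.2, -0.4]
opening: 0.0274
```

>>> apply_moves(increments=[0.3,-1,0,0,0,0.3,-1,0,0,0,0.3,-1,0,0,0,0.3,-1,0,0,0,0.3,-1,0,0,0])

```text
t: 17.25
ee_pos: [0.4994, -0.1687, 0.2078]
ee_rot: [0.013, -3.139, -0.001]
ft_force: [0.1, -2.1, 0.1]
opening: 0.0276
```

Run:
```python
from h import *
st()
im=arm.snapshot("top");cv2.imwrite("pics/t9.png",im);crop("top",210,110,320,210,6,"c9",im)
```

```text
17.25 [ 0.4994 -0.1687  0.2078] yaw 90.46 z [-2.2e-03  7.0e-04 -1.0e+00] 0.0276 [ 0.1 -2.1  0.1] [ 0.05 -0.07  0.  ] [-0.37   0.115  2.085 -0.     0.944 -1.949]
```

View pics/c9.png

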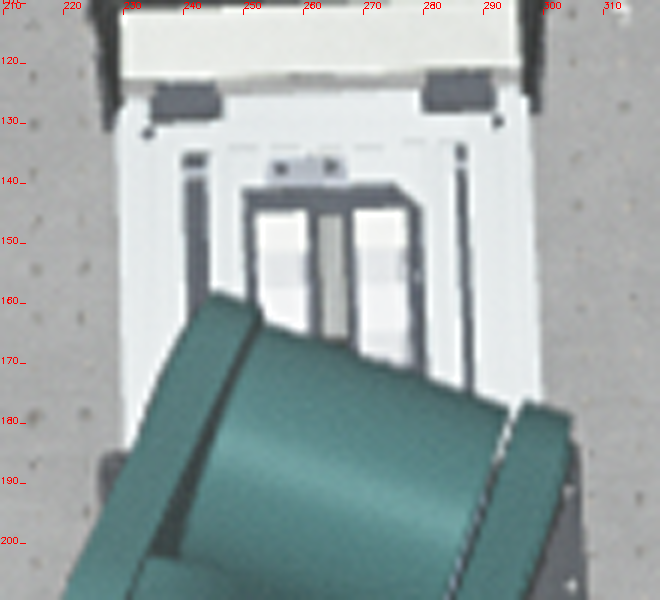

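The carrier sits in the nest with its clipped corner at the rear right, and the plate is visible at about (261,137). I'll move the arm aside to see all of it.

>>> apply_moves(increments=[0.3,-0.4,-1,0,0,0.3,-0.4,-1,0,0,0.3,-0.4,-1,0,0,0.3,-0.4,-1,0,0,0.3,-0.4,-1,0,0])

```text
t: 17.72
ee_pos: [0.4432, -0.3241, 0.2087]
ee_rot: [-0.009, 3.141, -0.002]
ft_force: [-0.7, 0.4, 0.1]
opening: 0.0275
```

>>> apply_moves(increments=[0.3,-0.4,-0.7,0,0,0.3,-0.4,-0.7,0,0,0.3,-0.4,-0.7,0,0,0.3,-0.4,-0.7,0,0])

```text
t: 18.05
ee_pos: [0.3825, -0.4291, 0.2086]
ee_rot: [-0.01, 3.141, -0.003]
ft_force: [0.4, 0.5, 0.3]
opening: 0.0271
```

Run:
```python
from h import *
st()
im=arm.snapshot("top");cv2.imwrite("pics/t10.png",im);crop("top",235,125,295,190,9,"c10",im)
cv2.imwrite("pics/s10.png",arm.snapshot("scene"))
```

```text
18.05 [ 0.3825 -0.4291  0.2086] yaw 90.35 z [ 5.0e-04 -1.7e-03 -1.0e+00] 0.0271 [0.4 0.5 0.3] [ 0.11 -0.14 -0.06] [-8.830e-01  1.900e-01  1.994e+00 -1.000e-03  9.550e-01 -2.459e+00]
```

View pics/c10.png

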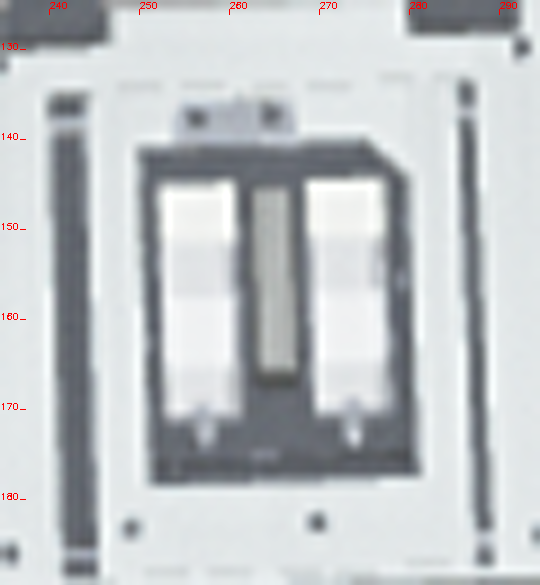

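View pics/t10.png

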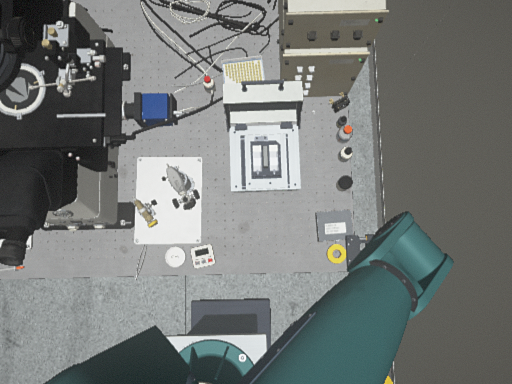

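View pics/s10.png

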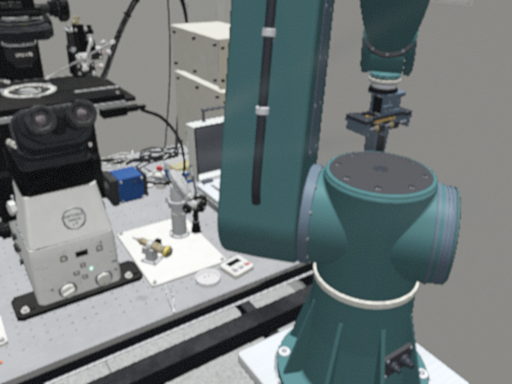

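Run:
```python
from h import *
from nest import run,edge
for f in("pics/t3.png","pics/t10.png"):
    o,yaw,xs,ys,r=run(cv2.imread(f))
    print(f)
    for a,b in((-30,-14),(-24,-18)):
        p=r[:,(ys>a)&(ys<b)].mean(1); print(a,b,"cutF",edge(p,xs,-75,-56,-1).round(2),"cutB",edge(p,xs,38,60,1).round(2))
    for a,b in((-45,-25),(-20,10)):
        p=r[(xs>a)&(xs<b)].mean(0); print("cutR",edge(p,ys,-55,-43,-1).round(2),"cutL",edge(p,ys,36,50,1).round(2))
    p=r[:,(ys>-8)&(ys<0)].mean(1); print(np.c_[xs,p.round()][::4][5:-60+0].astype(int).tolist()[0:0])
    p=r[:,(ys>-30)&(ys<-14)].mean(1); print("rear",[(x,int(v)) for x,v in zip(xs,p) if 40<x<60][::2])
    print("front",[(x,int(v)) for x,v in zip(xs,p) if -66<x<-44][::2])
K=None
c=np.array([.6522,-.1687,.045]);ya=np.radians(.5);ex=np.array([np.cos(ya),np.sin(ya),0]);ey=np.array([-ex[1],ex[0],0])
for sh in(0,-2.5):
  for th in(0,3):
    t=np.radians(th); e1=np.cos(t)*ex+np.array([0,0,np.sin(t)]); n=-np.sin(t)*ex+np.array([0,0,np.cos(t)])
    O=c+sh/1e3*ex + (.068*np.sin(t))*np.array([0,0,1])
    P=[O+e1*x/1e3+ey*y/1e3+n*z/1e3 for x,y,z in((30,0,43),(-30,0,43),(-30,0,10),(-52,0,10),(52,-20,10))]
    print(sh,th,w2p("top",P).round(2).tolist())
im=cv2.imread("pics/t10.png"); crop("top",255,138,280,182,14,"c11",im)
```

```text
pics/t3.png
-30 -14 cutF -61.76 cutB 48.57
-24 -18 cutF -61.68 cutB 48.72
cutR -45.93 cutL 40.31
cutR -46.33 cutL 39.64
[]
rear [(np.float64(40.5), 107), (np.float64(41.5), 105), (np.float64(42.5), 104), (np.float64(43.5), 106), (np.float64(44.5), 106), (np.float64(45.5), 110), (np.float64(46.5), 126), (np.float64(47.5), 146), (np.float64(48.5), 168), (np.float64(49.5), 196), (np.float64(50.5), 217), (np.float64(51.5), 231), (np.float64(52.5), 242), (np.float64(53.5), 242), (np.float64(54.5), 236), (np.float64(55.5), 233), (np.float64(56.5), 233), (np.float64(57.5), 233), (np.float64(58.5), 233), (np.float64(59.5), 233)]
front [(np.float64(-65.5), 230), (np.float64(-64.5), 223), (np.float64(-63.5), 211), (np.float64(-62.5), 185), (np.float64(-61.5), 153), (np.float64(-60.5), 124), (np.float64(-59.5), 102), (np.float64(-58.5), 97), (np.float64(-57.5), 102), (np.float64(-56.5), 103), (np.float64(-55.5), 104), (np.float64(-54.5), 106), (np.float64(-53.5), 107), (np.float64(-52.5), 107), (np.float64(-51.5), 107), (np.float64(-50.5), 107), (np.float64(-49.5), 107), (np.float64(-48.5), 107
[... 987 characters left out ...]
56.5), 94), (np.float64(-55.5), 93), (np.float64(-54.5), 95), (np.float64(-53.5), 101), (np.float64(-52.5), 107), (np.float64(-51.5), 116), (np.float64(-50.5), 126), (np.float64(-49.5), 134), (np.float64(-48.5), 139), (np.float64(-47.5), 141), (np.float64(-46.5), 137), (np.float64(-45.5), 134), (np.float64(-44.5), 135)]
0 0 [[265.07, 144.77], [265.76, 165.66], [265.73, 167.85], [265.98, 175.37], [271.7, 139.86]]
0 3 [[265.1, 145.13], [265.78, 166.31], [265.74, 167.89], [265.98, 175.48], [271.74, 139.52]]
-2.5 0 [[265.1, 145.63], [265.78, 166.54], [265.76, 168.7], [266.0, 176.23], [271.73, 140.7]]
-2.5 3 [[265.13, 146.0], [265.81, 167.19], [265.76, 168.74], [266.01, 176.34], [271.77, 140.36]]
```

View pics/c11.png

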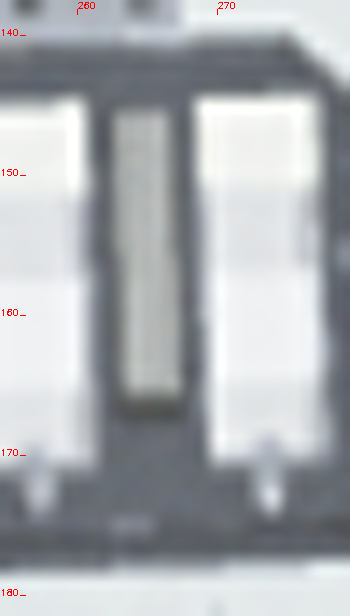

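Run:
```python
from h import *
g=cv2.cvtColor(cv2.imread("pics/t10.png"),cv2.COLOR_BGR2GRAY).astype(int)
g0=cv2.cvtColor(cv2.imread("pics/t3.png"),cv2.COLOR_BGR2GRAY).astype(int)
for r in range(170,181): print(r,g[r,250:282].tolist())
for r in range(136,147): print(r,g[r,264:278].tolist(),g0[r,264:278].tolist())
```

```text
170 [240, 162, 107, 188, 233, 230, 206, 186, 211, 219, 208, 178, 114, 106, 107, 109, 109, 106, 105, 114, 204, 208, 203, 187, 176, 187, 192, 168, 140, 107, 102, 178]
171 [241, 160, 104, 146, 178, 167, 160, 172, 176, 157, 154, 144, 112, 107, 109, 106, 110, 108, 107, 108, 136, 132, 134, 163, 173, 142, 126, 123, 114, 101, 103, 175]
172 [240, 157, 105, 111, 120, 113, 135, 180, 179, 122, 113, 111, 109, 108, 106, 108, 109, 109, 105, 107, 107, 105, 108, 163, 187, 128, 105, 105, 104, 105, 106, 177]
173 [241, 157, 103, 106, 107, 103, 117, 181, 173, 112, 104, 106, 109, 106, 108, 107, 110, 109, 109, 107, 105, 104, 108, 159, 219, 127, 105, 104, 109, 102, 107, 179]
174 [240, 157, 105, 106, 106, 105, 99, 146, 137, 108, 108, 108, 108, 109, 112, 111, 107, 105, 108, 107, 108, 106, 105, 119, 158, 108, 105, 108, 105, 101, 103, 176]
175 [240, 173, 110, 104, 109, 108, 104, 113, 111, 105, 105, 109, 111, 132, 130, 126, 102, 98, 99, 100, 106, 107, 99, 91, 94, 92, 94, 94, 86, 83, 90, 172]
176 [239, 172, 98, 92, 105, 91, 91, 93, 96, 90, 91, 94, 97, 107, 101, 103, 94, 95, 94, 93, 94, 96, 93, 96, 99, 95, 98, 95,
[... 1569 characters left out ...]
, 107, 104, 106, 108, 106, 106, 103, 98, 104, 145] [105, 102, 109, 105, 108, 105, 106, 105, 107, 105, 103, 100, 108, 151]
143 [107, 108, 109, 109, 105, 104, 102, 99, 99, 100, 104, 103, 97, 106] [106, 107, 109, 107, 108, 110, 106, 110, 107, 107, 106, 106, 105, 106]
144 [105, 106, 105, 104, 105, 119, 124, 123, 123, 121, 144, 145, 144, 131] [112, 111, 110, 109, 110, 108, 109, 107, 105, 105, 107, 109, 105, 105]
145 [116, 116, 119, 108, 122, 233, 245, 244, 244, 243, 244, 244, 245, 188] [113, 109, 108, 112, 103, 104, 97, 104, 101, 101, 104, 103, 95, 103]
146 [165, 170, 171, 113, 117, 235, 249, 247, 245, 246, 244, 244, 251, 197] [109, 111, 111, 111, 105, 150, 158, 172, 178, 178, 179, 177, 106, 104]
```

Run:
```python
from h import *
a=cv2.imread("pics/top0.png").astype(int);b=cv2.imread("pics/t10.png").astype(int)
for n,(x0,y0,x1,y1) in dict(box=(312,205,345,240),tape=(325,240,346,266),timer=(188,240,218,270),dish=(162,244,188,270),can=(333,172,358,194)).items():
    print(n,np.abs(a-b)[y0:y1,x0:x1].max(2).mean().round(2),np.abs(a-b)[y0:y1,x0:x1].max())
print(w2p("top",[[.5922,-.1692,.055]]))
st()
```

```text
box 7.02 14
tape 8.18 45
timer 8.13 66
dish 7.56 15
can 6.35 13
[[266.05667736 178.11952236]]
18.15 [ 0.3839 -0.4256  0.2081] yaw 90.39 z [ 2.e-04 -1.e-04 -1.e+00] 0.0275 [-0.4 -0.5  0.8] [ 0.11 -0.14 -0.02] [-0.877  0.189  1.997  0.     0.956 -2.455]
```

The gap between the carrier's front edge (row 175.0) and the rail edge (row 178.1) is about 8–9 mm. That puts the carrier home, with the plate visible above its rear end. I'll confirm that it is flat with a light touch on the rear of the rib.

>>> apply_moves(increments=[0,0.9,0.9,0,0,0,0.9,0.9,0,0,0,0.9,0.9,0,0,0,0.9,0.9,0,0,0,0.9,0.9,0,0])

```text
t: 18.57
ee_pos: [0.5219, -0.2856, 0.2083]
ee_rot: [-0.018, 3.141, 0.0]
ft_force: [0.5, -0.4, 0.5]
opening: 0.0007
```

>>> apply_moves(increments=[0,0.95,0.81,-0.3,0,0,0.95,0.81,-0.3,0,0,0.95,0.81,-0.3,0,0,0.95,0.81,-0.3,0,0,0.95,0.81,-0.3,0,0,0.95,0.81,-0.3,0])

```text
t: 19.07
ee_pos: [0.6645, -0.1629, 0.1616]
ee_rot: [0.021, -3.141, -0.001]
ft_force: [-0.5, -0.0, 0.6]
opening: 0.0002
```

Run:
```python
from h import *
st()
```

```text
19.07 [ 0.6645 -0.1629  0.1616] yaw 90.76 z [-5.e-04  8.e-04 -1.e+00] 0.0002 [-0.5 -0.   0.6] [ 0.09 -0.13  0.  ] [-2.750e-01  4.160e-01  1.790e+00  1.000e-03  9.360e-01 -1.859e+00]
```

>>> apply_moves(increments=[0,0.045,-0.04,-0.15,0,0,0.045,-0.04,-0.3,0,0,0.045,-0.04,-0.44,0,0,0.045,-0.04,-0.44,0,0,0.045,-0.04,-0.44,0])

```text
t: 19.48
ee_pos: [0.6678, -0.173, 0.0966]
ee_rot: [0.015, -3.14, -0.001]
ft_force: [-0.3, -0.1, 0.8]
opening: 0.0007
```

>>> apply_moves(increments=[0,0,0,-0.014,0,0,0,0,-0.028,0,0,0,0,-0.042,0,0,0,0,-0.042,0])

```text
t: 19.82
ee_pos: [0.6684, -0.1738, 0.0913]
ee_rot: [-0.014, 3.141, -0.0]
ft_force: [0.6, -0.9, -0.4]
opening: 0.0004
```

>>> apply_moves(increments=[0,0,0,-0.005,0,0,0,0,-0.01,0,0,0,0,-0.01,0])

```text
t: 20.07
ee_pos: [0.6682, -0.1738, 0.0893]
ee_rot: [-0.014, 3.141, -0.0]
ft_force: [-0.7, -0.9, -0.1]
opening: 0.0003
```

>>> apply_moves(increments=[0,0,0.02,-0.005,0,0,0,0.03,-0.009,0,0,0,0.03,-0.009,0])

```text
t: 20.32
ee_pos: [0.6683, -0.1689, 0.0879]
ee_rot: [0.014, -3.142, -0.0]
ft_force: [0.3, -0.3, 0.1]
opening: 0.0003
```

>>> apply_moves(increments=[0,0,0,-0.004,0,0,0,0,-0.006,0,0,0,0,-0.006,0])

```text
t: 20.57
ee_pos: [0.6683, -0.169, 0.0878]
ee_rot: [0.014, -3.141, -0.001]
ft_force: [-5.6, 3.2, 11.3]
opening: 0.0005
```

The rib top is met at z = 0.0878 against 0.088 expected, and there was no force just above it. The carrier is flat on the floor. Now I'll retreat and hand in.

>>> apply_moves(increments=[0,0,0,0.1,0,0,0,0,0.4,0,0,0,0,0.8,0,0,0,0,0.9,0,0,0,0,0.9,0])

```text
t: 20.98
ee_pos: [0.6717, -0.1703, 0.2312]
ee_rot: [-0.014, 3.131, -0.005]
ft_force: [1.1, -1.4, 0.5]
opening: 0.0003
```

>>> apply_moves(increments=[0,-1,-0.6,0,0,0,-1,-0.6,0,0,0,-1,-0.6,0,0,0,-1,-0.6,0,0,0,-1,-0.6,0,0])

```text
t: 21.4
ee_pos: [0.5141, -0.261, 0.2223]
ee_rot: [0.011, -3.141, 0.0]
ft_force: [0.9, -1.2, -0.9]
opening: 0.0002
```

>>> apply_moves(increments=[0,-0.8,-0.9,0,0,0,-0.8,-0.9,0,0,0,-0.8,-0.9,0,0,0,-0.8,-0.9,0,0,0,-0.8,-0.9,0,0])

```text
t: 21.82
ee_pos: [0.3957, -0.3972, 0.2228]
ee_rot: [-0.011, 3.141, -0.002]
ft_force: [0.2, -0.8, -0.9]
opening: 0.0007
```

Run:
```python
from h import *
st()
im=arm.snapshot("top");cv2.imwrite("pics/t12.png",im);crop("top",215,70,315,200,5,"c12",im)
```

```text
21.82 [ 0.3957 -0.3972  0.2228] yaw 90.4 z [ 3.0e-04 -1.3e-03 -1.0e+00] 0.0007 [ 0.2 -0.8 -0.9] [ 0.01 -0.15  0.03] [-8.290e-01  1.490e-01  2.014e+00 -1.000e-03  9.780e-01 -2.406e+00]
```

View pics/c12.png

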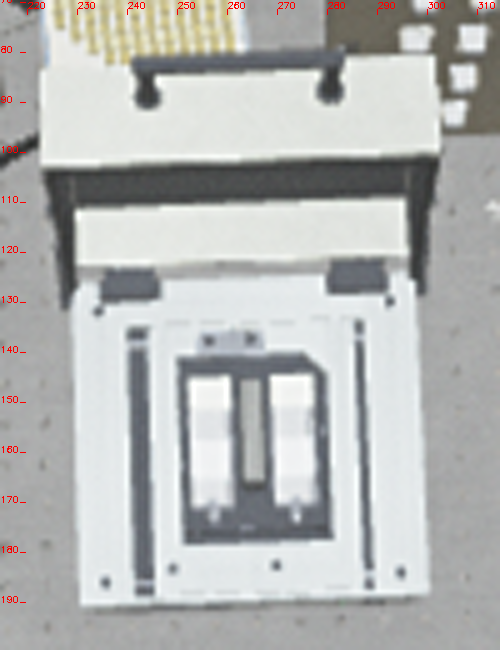

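The hood is open with its bar at about (264,82), the carrier is seated, and the rib spans rows 145–166 as before.

```bash
python3 -c "
from rig import arm
print(arm.hand_in())"
```

```text
the job is handed in; nothing more can be done
None
```

The slide carrier is loaded in the imager and the hood stands open by itself. I handed the job in after about 22 s of the 64 s; the hand-in gave no verdict.

**What I did:**
- **Hood:** I gripped the bar, swung it to about 1.3 rad and let go. The springs carried it on and hold it open.
- **Carrier:** I gripped the rib and turned the carrier about 117° to match the cutout, which stood about 3 mm to the right. The tool cannot tilt, so I rested the rear on the retaining plate and lowered the grip, which let the carrier pivot nose-down in the pads.
- **Seating:** I slid the tongue under the rail against the spring pusher and lowered the rear. I then drew the carrier back in the grip until it stopped, eased off and let go. So most of the return was the arm's, not the spring's alone.

**Last checks:**
- **Home:** The gap from the carrier's front edge to the rail measures about 8–9 mm, where 8 mm means fully home. The rear edge in the picture looked much like the empty nest's, so it proved nothing either way.
- **Flat:** A light press on the rib's rear half met it at 87.8 mm, where 88 mm means flat, with no force just above that. The retaining plate is visible, so the carrier's rear end is not on top of it.
- **Other things on the table:** A before-and-after picture comparison showed no shift. It was taken before that press.
- **Forces:** The largest I read at the wrist was about 34 N, while lowering the carrier. I saw no reading near the limits.
- **At hand-in:** The arm stood clear of everything.

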